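# Open the tall grinding jar

## Task

Unscrew the cap of the taller of the two steel grinding jars (counterclockwise from above, less than a quarter turn is left on its coarse thread), keep hold of it as it comes free, and set it down in the plywood tray, wing grip upward, without dropping it. Leave the cap of the shorter jar as it is.

Things in the scene. Friction and masses are not known exactly. Their poses are not given: they have to be found in the camera images.
- mill_tall: taller steel grinding jar, round, 86 mm across (foot 104), fixed. Cap seat 100 mm, top of mouth collar 112 mm above the bench (shorter jar: 60 and 72). Origin: centre of underside, z up. Two claws of the collar, centred on its +x and -x axes, hold the cap's lugs (2 mm play). A cap whose x axis is 0.85 to 2.1 rad counterclockwise of the jar's, best 1.25, lifts straight off
- cap_tall: loose cap of the taller jar, 0.2 kg: disc 54 mm across, 16 mm thick, with 2 lugs (70 mm over both); on top an upright wing grip 14 mm thick, 48 mm long, from 16 to 47 mm above the underside. Origin: centre of underside, z up; x along the wing grip and lugs. At the start its x axis is -0.1 to 0.2 rad counterclockwise of the jar's. Turns easily; clockwise meets a stop
- cap_short: the same cap on the shorter jar, to be left alone; origin at the centre of its underside, 60 mm above the bench.
- tray: low square open tray of plywood, fixed, 170 x 170 mm outside and 24 mm high, walls 6 mm. Origin: centre of its underside, z up; the inner floor lies 6 mm above it.

How it is judged:
On the way:
1. the cap of the taller jar is off its jar and held in the fingers, at least 30 mm above its seat (z of cap_tall in the frame of mill_tall above 0.13 m and contact force between the fingers and cap_tall above 0.5 N), for 0.2 s.
At the end, for the whole second after the job is handed in: The taller jar's cap rests flat on the tray's floor (underside within 6 mm of it), inside the walls, wing grip up (within 10 degrees), at rest and let go; the shorter jar's cap is still within 10 mm of where it was (x of cap_tall in the frame of tray between -0.06 and 0.06 m and y of cap_tall in the frame of tray between -0.06 and 0.06 m and z of cap_tall in the frame of tray between 0 and 0.012 m and angle between cap_tall's own z axis and vertical below 0.17 rad and linear speed of cap_tall below 0.02 m/s and distance of cap_short from where it was at the start of the episode below 0.01 m); the robot touches nothing.
It fails at once if the cap of the taller jar is dropped: away from its jar and out of the fingers while more than 20 mm above the tray's floor (contact force between the fingers and cap_tall below 0.02 N and height (world z) of cap_tall above 0.026 m and horizontal distance between cap_tall and mill_tall above 0.05 m).
It fails at once if the cap of the shorter jar is moved by more than 10 mm (distance of cap_short from where it was at the start of the episode above 0.01 m).
It also fails if it takes over 48 s, if anything falls off the work surface, if the arm or the gripper's body presses on something with over 40 N, if the wrist force passes 120 N, or if a joint passes its speed limit or range.

## Robot

A 7-joint arm with a two-finger parallel gripper is mounted at the origin on a cart in front of the work surface, level with it; the furniture and walls round the work are solid. World frame = base frame: x ahead of the robot, y to its left, z up, the work surface at z = 0. Lengths are in m, angles in rad, forces in N, time in s.
With the tool pointing down it reaches from about 0.4 to 0.875 m from the base axis. Payload 19.3 kg.
Tool frame: the origin (TCP) lies at the very end of the fingers, on their centre line; the grasp point (between the pads) lies 19 mm behind it; z points along the fingers, y is the direction in which the jaws open and shut (so a half turn about z gives the same grasp; the last joint's range is limited). The gripper opens to 85 mm and grips with 20 to 120 N. Pads are 22 mm wide; open, the fingers measure 114 mm over their backs; the gripper's body (76 mm by 85 mm) begins 54 mm behind the grasp point. The pads swing forward as they close: fully open they stand 13 mm farther back than shut.
Start: joints at [1.163, 0.521, -0.036, 1.599, 0.021, 1.021, -0.113], TCP at [0.207, -0.59, 0.231] pointing down, gripper open.
Joint ranges: [-2.91, 2.91], [-0.3, 2.13], [-1.5, 1.42], [0.17, 2.43], [-1.26, 4.41], [0.16, 1.93], [-2.52, 2.52]. Speed limits (rad/s): [1.89, 1.89, 2.39, 2.39, 3.01, 3.01, 3.01].

## Interface

Orientations are given as [roll, pitch, yaw] about the fixed x, y, z axes, in that order (R = Rz(yaw) Ry(pitch) Rx(roll)).
In Python, from workcell import telemetry, imaging, ticket gives the robot as it stands.
- The arm moves only by the tool carry_out, never from a script. Its argument "series" is a list of rows, each a list of 7 numbers: the shift along the tool's x, y, z in m, then the turn, a rotation vector about the tool's x, y, z in rad, then the closure in counts, from 0 (fully open) to 255 (shut). In form: [[tx, ty, tz, ax, ay, az, jaw], ...]. A call has 1 to 10 rows; each row is the pose to reach, as a shift and turn from the pose commanded when the call began, along the tool's axes at that moment; what a row does not reach only later rows make up. A row lasts 1/8 s, in which the tool goes at most 62.5 mm and 10.7 degrees, less where a joint would pass 70% of its speed; a pose out of reach is approached as far as the arm can. A call with a gripper value outside its range is refused whole. The fingers move at their own pace and stop on an object; "force" is the grip in N (left out, the last holds). Time passes only in rows, so rows that repeat a pose let the fingers close. It gives the time, the measured TCP pose, the force and the opening at its end, in the units of the state.
- telemetry.observe(): the state, without advancing time (a new reading comes with each control period).
- imaging.grab_frame(name): name is "scene" or "top" or "wrist"; returns (picture, depth): 420x560x3 uint8, blue, green, red; 420x560 float32, m along the optical axis (not along the pixel's ray), 0 where there is no reading.
- imaging.camera_info(name): a dict with "mtx" (3x3 intrinsics, pixels), "extrinsics" (4x4, takes a point from camera to world coordinates); the wrist camera has in their place "hand_eye" (4x4, takes a point from camera to tool coordinates, whose origin is the TCP and whose axes are the flange's). Camera axes: x right, y down, z forward; pixel columns grow to the right and rows downward; lengths in m; the calibration is good to about 2 mm. A picture is of the moment at which its call begins: read the wrist's pose just before it. camera_info takes no time and is no camera call.
- ticket.job_done(): hands the job in, once; it reports no verdict.
The state is a dict: "clock": time; "qpos": joint angles; "qd": joint speeds; "joint_efforts": joint torques, N m; "position": TCP position; "tool_rot": TCP orientation; "force": force on the tool from outside, world axes, zero at the start; "moment": the same for the moment, N m; "grip_width": finger opening in m.
Only numpy, scipy, OpenCV 4.12 (cv2) and the standard library are available. Lean on these libraries where they do the work, as an engineer would, in place of code of your own. Each camera call takes 0.05 s, during which the arm holds its last target.

## Working session

There is one attempt and no reset: what is moved stays moved. The work goes in short steps, Python scripts to look and compute and a tool call to move; the robot and the scene stay as the last step left them, time stands still between calls to the robot, and variables do not carry over. Pictures are saved under pics/ and viewed, and the job is handed in when it is done.

Besides the shell and the picture viewer there is one more tool, called after "Call:" as name(argument=value, ...) on one line, values as JSON. carry_out: Moves the arm, as the interface text tells. Its arguments: {"type":"object","properties":{"series":{"type":"array"},"force":{"type":"number"}},"required":["series"]}

```bash
ls; mkdir -p pics
python3 - <<'E'
from workcell import telemetry, imaging
import cv2,numpy as np
s=telemetry.observe()
print({k:np.round(v,4).tolist() for k,v in s.items()})
for n in ["scene","top","wrist"]:
    p,d=imaging.grab_frame(n); cv2.imwrite(f"pics/{n}0.png",p); np.save(f"pics/{n}0.npy",d)
    c=imaging.camera_info(n); print(n,{k:np.round(v,4).tolist() if not isinstance(v,str) else v for k,v in c.items()})
E
```

```text
pics
{'clock': 0.0, 'qpos': [1.1628, 0.522, -0.0363, 1.6, 0.0212, 1.0211, -0.1128], 'qd': [0.001, -0.0, -0.0001, -0.0003, -0.0007, 0.0001, 0.0003], 'joint_efforts': [-0.0005, -92.7107, 1.9794, -36.9933, 0.0178, 0.0081, -0.0001], 'position': [0.207, -0.5894, 0.2307], 'tool_rot': [-3.1405, 0.0001, 0.3378], 'force': [0.0363, -0.0477, 0.4533], 'moment': [-0.0097, 0.0353, -0.0271], 'grip_width': 0.0853}
scene {'mtx': [[389.9548, 0.0, 282.343], [0.0, 389.9548, 206.4286], [0.0, 0.0, 1.0]], 'extrinsics': [[-0.6931, -0.4724, 0.5444, 0.0925], [-0.7208, 0.4545, -0.5233, 0.6967], [-0.0002, -0.7552, -0.6555, 0.6409], [0.0, 0.0, 0.0, 1.0]]}
top {'mtx': [[425.657, 0.0, 278.6368], [0.0, 425.657, 207.8606], [0.0, 0.0, 1.0]], 'extrinsics': [[0.13, -0.968, 0.2145, 0.3856], [-0.9915, -0.1282, 0.0223, 0.2563], [0.0059, -0.2156, -0.9765, 0.9203], [0.0, 0.0, 0.0, 1.0]]}
wrist {'mtx': [[298.387, 0.0, 277.7172], [0.0, 298.387, 210.3694], [0.0, 0.0, 1.0]], 'hand_eye': [[0.0016, -0.9519, -0.3063, 0.0776], [1.0, 0.0015, 0.0005, -0.0005], [0.0, -0.3063, 0.9519, -0.1425], [0.0, 0.0, 0.0, 1.0]]}
```

View pics/scene0.png

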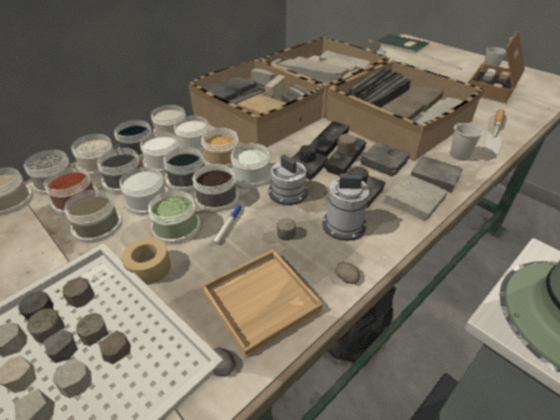

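View pics/top0.png

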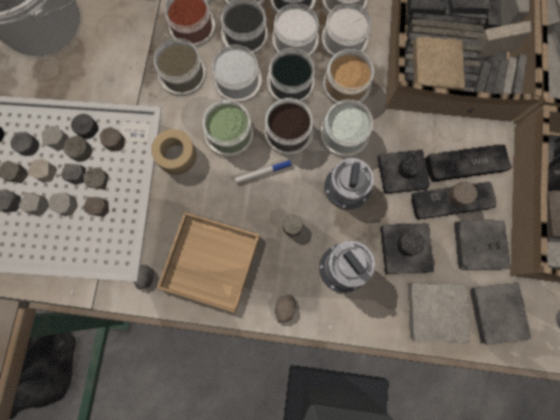

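The top view shows the tray at about (210,262), the tall jar at about (347,266) and the short jar at about (350,183). The scene view agrees: tall jar at (346,205), short jar at (288,182). I'll zoom in and measure.

```bash
cat > h.py <<'E'
import numpy as np,cv2
from workcell import telemetry, imaging
from scipy.spatial.transform import Rotation as R
def cam(n,s=None):
    c=imaging.camera_info(n); K=np.array(c["mtx"])
    if n=="wrist":
        T=np.eye(4);T[:3,:3]=R.from_euler('xyz',s["tool_rot"]).as_matrix();T[:3,3]=s["position"]
        E=T@np.array(c["hand_eye"])
    else: E=np.array(c["extrinsics"])
    return K,E
def plane(K,E,uv,z):
    uv=np.atleast_2d(uv).astype(float)
    d=(np.c_[uv,np.ones(len(uv))]@np.linalg.inv(K).T)@E[:3,:3].T
    t=(z-E[2,3])/d[:,2]; return E[:3,3]+d*t[:,None]
def cloud(K,E,d):
    v,u=np.mgrid[:d.shape[0],:d.shape[1]]
    p=np.stack([u*d,v*d,d],-1)@np.linalg.inv(K).T
    return p@E[:3,:3].T+E[:3,3]
def proj(K,E,P):
    q=(np.atleast_2d(P)-E[:3,3])@E[:3,:3]; q=q@K.T; return q[:,:2]/q[:,2:]
E
python3 - <<'E'
from h import *
p=cv2.imread("pics/top0.png"); a=p[150:310,300:400]; b=p[200:320,150:270]
cv2.imwrite("pics/topz.png",np.hstack([cv2.resize(p[150:300,305:405],None,fx=4,fy=4,interpolation=2)]))
p2=cv2.imread("pics/scene0.png")
cv2.imwrite("pics/scz.png",cv2.resize(p2[140:245,260:390],None,fx=5,fy=5,interpolation=2))
for n in ["top","scene"]:
    K,E=cam(n); d=np.load(f"pics/{n}0.npy"); P=cloud(K,E,d); ok=d>0
    x,y,z=P[...,0],P[...,1],P[...,2]
    reg=ok&(abs(z)<.3)
    print(n,"bench z",np.median(z[reg&(abs(z)<.02)]))
    m=reg&(z>.135)&(z<.16); 
    nl,l,st,c=cv2.connectedComponentsWithStats(m.astype(np.uint8))
    for i in range(1,nl):
        if st[i,4]>15: q=P[l==i]; print("hi",st[i],np.round(q.mean(0),4),np.round(np.percentile(q,[2,98],axis=0),3).tolist())
    m=reg&(z>.095)&(z<.115)
    nl,l,st,c=cv2.connectedComponentsWithStats(m.astype(np.uint8))
    for i in range(1,nl):
        if st[i,4]>15: q=P[l==i]; print("mid",st[i],np.round(q.mean(0),4),np.round(np.percentile(q,[2,98],axis=0),3).tolist())
p=cv2.imread("pics/top0.png"); K,E=cam("top")
h=cv2.cvtColor(p,cv2.COLOR_BGR2HSV); m=cv2.inRange(h,(8,90,90),(25,255,255))
nl,l,st,c=cv2.connectedComponentsWithStats(m)
for i in range(1,nl):
    if st[i,4]>800:
        print(st[i],c[i]); r=cv2.minAreaRect(np.argwhere(l==i)[:,::-1].astype(np.float32)); bx=cv2.boxPoints(r); print(bx,np.round(plane(K,E,bx,.024),3))
E
```

```text
top bench z 0.00018588095247840108
hi [  0   0  51  26 508] [0.893  0.8389 0.1478] [[0.866, 0.81, 0.135], [0.931, 0.888, 0.159]]
hi [344 250  22  24 223] [0.4748 0.1249 0.1458] [[0.457, 0.108, 0.136], [0.493, 0.143, 0.149]]
mid [  0   0  65  36 446] [0.9033 0.8479 0.105 ] [[0.868, 0.807, 0.095], [0.962, 0.914, 0.114]]
mid [ 395    0  165  279 7184] [ 0.8576 -0.1242  0.1049] [[0.514, -0.258, 0.096], [1.087, 0.069, 0.115]]
mid [545   0  15  26 325] [ 1.0843 -0.2667  0.1005] [[1.055, -0.281, 0.096], [1.113, -0.243, 0.114]]
mid [540  15   5  13  21] [ 1.0454 -0.2336  0.1139] [[1.034, -0.238, 0.111], [1.061, -0.23, 0.115]]
mid [541  40   2  12  16] [ 0.9872 -0.2337  0.1133] [[0.974, -0.235, 0.112], [1.0, -0.233, 0.115]]
mid [517  53   9  24 101] [ 0.9499 -0.2015  0.0964] [[0.923, -0.209, 0.095], [0.974, -0.192, 0.098]]
mid [500  60   8   4  18] [ 0.9499 -0.1642  0.096 ] [[0.946, -0.17, 0.095], [0.955, -0.157, 0.098]]
mid [401  63   3  13  24] [0.8907 0.057  0.1137] [[0.878, 0.054, 0.111], [0.905, 0.06, 0.115]]
mid [498  71   8   9  28] [ 0.9163 -0.1596  0.0962] [[0.908, -0.167, 0.095], [0
[... 1452 characters left out ...]
281 154  16  14 112] [0.6523 0.138  0.1026] [[0.632, 0.13, 0.096], [0.677, 0.143, 0.107]]
mid [329 178  40  30 667] [0.4643 0.1412 0.1078] [[0.432, 0.09, 0.096], [0.513, 0.17, 0.115]]
mid [556 261   4  22  60] [0.0762 0.0332 0.1001] [[0.067, 0.012, 0.095], [0.083, 0.052, 0.107]]
[331  56  39  32 959] [350.24400417  71.4004171 ]
[[331.  56.]
 [369.  56.]
 [369.  87.]
 [331.  87.]] [[0.96  0.203 0.024]
 [0.972 0.114 0.024]
 [0.893 0.107 0.024]
 [0.881 0.194 0.024]]
[ 159  213  100   99 6219] [209.91606368 262.37272873]
[[157.70871 288.0822 ]
 [182.79251 210.55048]
 [259.41898 235.34137]
 [234.33517 312.8731 ]] [[0.381 0.502 0.024]
 [0.55  0.48  0.024]
 [0.518 0.309 0.024]
 [0.353 0.338 0.024]]
```

View pics/wrist0.png

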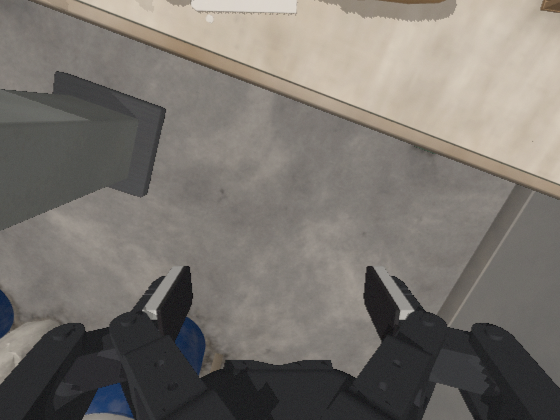

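View pics/topz.png

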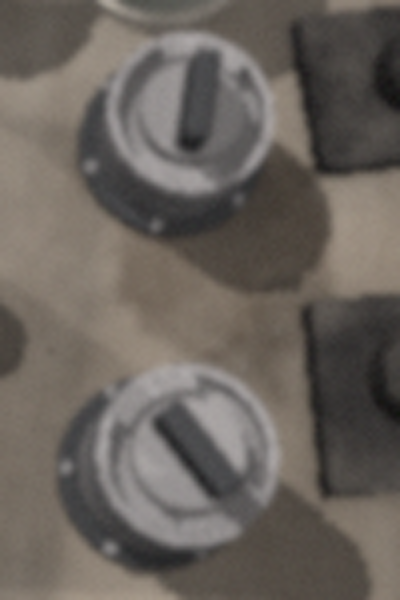

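View pics/scz.png

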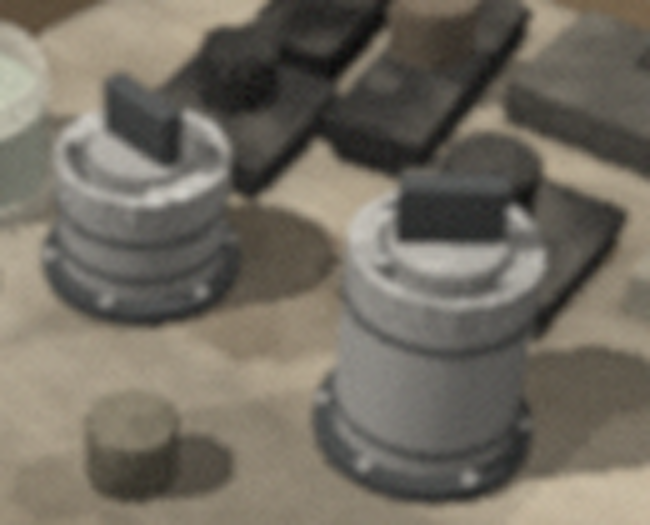

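Run:
```python
from h import *
for n in ["top","scene"]:
    K,E=cam(n); d=np.load(f"pics/{n}0.npy"); P=cloud(K,E,d)
    p=cv2.imread(f"pics/{n}0.png"); g=p.max(2)
    m=(d>0)&(P[...,2]>.120)&(P[...,2]<.16)&(np.hypot(P[...,0]-.4748,P[...,1]-.125)<.04)&(g<85)
    nl,l,st,c=cv2.connectedComponentsWithStats(m.astype(np.uint8)); i=1+np.argmax(st[1:,4]); m=l==i
    print(n,st[i])
    q=P[m]; top=q[q[:,2]>.14]; 
    r=cv2.minAreaRect((plane(K,E,np.argwhere(m)[:,::-1],.147)[:,:2]*1000).astype(np.float32)); print("rect mm",r)
    mm=m&(P[...,2]>.141)
    w=plane(K,E,np.argwhere(mm)[:,::-1],.147)[:,:2]; C=np.cov(w.T); e,V=np.linalg.eigh(C); print("top c",w.mean(0),"ang",np.degrees(np.arctan2(V[1,1],V[0,1])),"len",np.sqrt(12*e))
```

```text
top [344 251  21  24 206]
rect mm ((472.4767150878906, 126.49687957763672), (45.14984130859375, 15.365265846252441), 45.69617462158203)
top c [0.47306602 0.1246167 ] ang -135.38315060106845 len [0.01193818 0.04436607]
scene [340 175  23  13 224]
rect mm ((462.0640869140625, 142.54100036621094), (50.367881774902344, 41.365074157714844), 46.107154846191406)
top c [0.46835961 0.13324518] ang 50.82076918045242 len [0.01185206 0.04948903]
```

Call:
carry_out(series=[[0.055,-0.03,-0.04,0,0,0,0],[0.11,-0.06,-0.08,0,0,0,0],[0.16,-0.1,-0.1,0,0,-0.1,0],[0.2,-0.14,-0.1,0,0,-0.15,0]])

```text
clock: 0.65
position: [0.3412, -0.4075, 0.33]
tool_rot: [3.14, -0.0, 0.49]
force: [1.7, -0.4, 0.1]
grip_width: 0.0853
```

Call:
carry_out(series=[[0.044,-0.036,0,0,0,0,0],[0.088,-0.071,0,0,0,0,0],[0.132,-0.107,0,0,0,0,0],[0.176,-0.142,0,0,0,-0.05,0],[0.22,-0.178,0,0,0,-0.1,0],[0.25,-0.23,0,0,0,-0.15,0],[0.28,-0.28,0.02,0,0,-0.2,0],[0.31,-0.33,0.04,0,0,-0.25,0],[0.335,-0.37,0.06,0,0,-0.28,0],[0.352,-0.397,0.08,0,0,-0.3,0]])

```text
clock: 1.9
position: [0.4646, 0.1091, 0.2483]
tool_rot: [-3.141, -0.0, 0.79]
force: [1.2, 0.3, -0.5]
grip_width: 0.0854
```

Call:
carry_out(series=[[0,0,0,0,0,0,0],[0,0,0,0,0,0,0]])

```text
clock: 2.15
position: [0.4649, 0.1062, 0.249]
tool_rot: [3.142, 0.0, 0.787]
force: [-0.7, 0.5, 1.2]
grip_width: 0.0852
```

Run:
```python
from h import *
s=telemetry.observe(); print({k:np.round(v,4).tolist() for k,v in s.items()})
p,d=imaging.grab_frame("wrist"); cv2.imwrite("pics/wrist1.png",p); np.save("pics/wrist1.npy",d)
import json; json.dump({k:np.array(v).tolist() for k,v in s.items()},open("pics/s1.json","w"))
```

```text
{'clock': 2.15, 'qpos': [0.0798, 0.2998, -0.5253, 1.936, 0.183, 0.9525, -1.3166], 'qd': [0.0155, -0.0112, 0.0055, -0.0021, 0.0014, -0.0013, 0.0004], 'joint_efforts': [-1.9153, -63.0484, -5.4506, -34.5016, -0.021, -0.0863, -0.0893], 'position': [0.4649, 0.1062, 0.249], 'tool_rot': [3.1415, 0.0003, 0.7871], 'force': [-0.6844, 0.4881, 1.1822], 'moment': [-0.0398, -0.0679, 0.0119], 'grip_width': 0.0852}
```

View pics/wrist1.png

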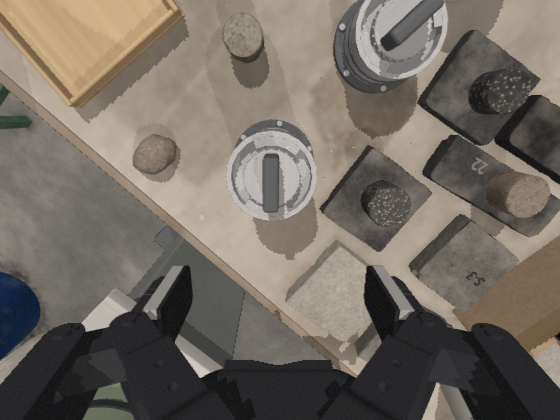

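The wrist view shows the tall jar at about (272,175), with its wing running from (270,155) to (271,212), nearly vertical in the image. The pads sit at about (175,290) and (378,290). I'll compute the wing pose from this view.

```bash
cat > wing.py <<'E'
from h import *
import sys
def wing(p,d,s,c0,zt=.147,zr=(.138,.16)):
    K,E=cam("wrist",s); P=cloud(K,E,d)
    m=(d>0)&(P[...,2]>zr[0])&(P[...,2]<zr[1])&(np.hypot(P[...,0]-c0[0],P[...,1]-c0[1])<.045)
    nl,l,st,c=cv2.connectedComponentsWithStats(m.astype(np.uint8)); i=1+np.argmax(st[1:,4]); m=l==i
    w=plane(K,E,np.argwhere(m)[:,::-1],zt)[:,:2]
    r=cv2.minAreaRect((w*1000).astype(np.float32)); e,V=np.linalg.eigh(np.cov(w.T))
    print("n",st[i],"z",np.median(P[m][:,2]),"rect",r,"mean",w.mean(0),"ang",np.arctan2(V[1,1],V[0,1])%np.pi,"len",np.sqrt(12*e))
    return P
E
python3 - <<'E'
from wing import *
import json; s=json.load(open("pics/s1.json")); p=cv2.imread("pics/wrist1.png"); d=np.load("pics/wrist1.npy")
P=wing(p,d,s,(.475,.125))
m=(d>0)&(P[...,2]>.106)&(P[...,2]<.116)&(np.hypot(P[...,0]-.475,P[...,1]-.125)<.06)
K,E=cam("wrist",s); w=plane(K,E,np.argwhere(m)[:,::-1],.112)[:,:2]; c,r=cv2.minEnclosingCircle((w*1000).astype(np.float32)); print("collar",c,r,np.median(P[m][:,2]))
cv2.imwrite("pics/w1z.png",cv2.resize(p[110:240,210:340],None,fx=4,fy=4,interpolation=2))
E
```

```text
n [262 156  17  57 935] z 0.14658777850869584 rect ((474.9740295410156, 126.73920440673828), (47.915496826171875, 13.751041412353516), 45.192291259765625) mean [0.47533424 0.12684017] ang 0.7765727358570458 len [0.01403203 0.04759599]
collar (474.3672180175781, 126.07169342041016) 43.32152557373047 0.11228700606407821
```

View pics/w1z.png

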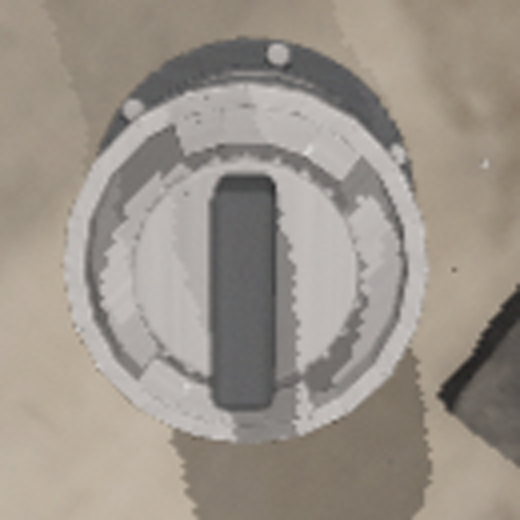

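Call:
carry_out(series=[[0.01,-0.004,0.02,0,0,-0.1,0],[0.0214,-0.0073,0.05,0,0,-0.15,0],[0.0214,-0.0073,0.05,0,0,-0.15,0]])

```text
clock: 2.58
position: [0.4744, 0.1265, 0.1981]
tool_rot: [-3.14, 0.002, 0.937]
force: [-0.0, 0.2, 0.0]
grip_width: 0.0851
```

Run:
```python
from h import *
s=telemetry.observe(); print({k:np.round(v,4).tolist() for k,v in s.items() if k in("qpos","position","tool_rot")})
```

```text
{'qpos': [0.0402, 0.3959, -0.5374, 1.9583, 0.2631, 0.8582, -1.2712], 'position': [0.4744, 0.1265, 0.1981], 'tool_rot': [-3.14, 0.0017, 0.9368]}
```

Call:
carry_out(series=[[0,0,0.02,0,0,0.1,0],[0,0,0.045,0,0,0.154,0],[0,0,0.065,0,0,0.154,0],[0,0,0.0765,0,0,0.154,0],[0,0,0.0765,0,0,0.154,0]], force=40)

```text
clock: 3.2
position: [0.4749, 0.1267, 0.1228]
tool_rot: [3.141, 0.0, 0.783]
force: [-0.3, -0.1, 0.4]
grip_width: 0.0852
```

Run:
```python
from wing import *
s=telemetry.observe(); print({k:np.round(v,4).tolist() for k,v in s.items() if k!="joint_efforts"})
p,d=imaging.grab_frame("wrist"); cv2.imwrite("pics/wrist2.png",p)
wing(p,d,s,(.475,.1265))
```

```text
{'clock': 3.2, 'qpos': [-0.0375, 0.5033, -0.4494, 2.0246, 0.3379, 0.6851, -1.4911], 'qd': [0.0026, -0.0136, -0.0096, -0.0116, -0.0069, 0.0105, 0.0071], 'position': [0.4749, 0.1267, 0.1228], 'tool_rot': [3.1414, 0.0002, 0.7826], 'force': [-0.2518, -0.1265, 0.4192], 'moment': [0.0242, -0.0235, -0.0046], 'grip_width': 0.0852}
n [ 265  239   32   97 2849] z 0.14651595391817146 rect ((476.47662353515625, 127.80006408691406), (50.13099670410156, 13.641378402709961), 44.405364990234375) mean [0.47735054 0.12872819] ang 0.7776042700130104 len [0.01350707 0.04919019]
```

View pics/wrist2.png

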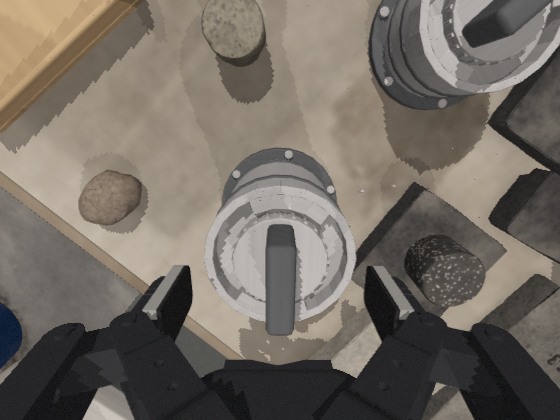

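The wing spans about (281,228) to (281,335) and lies midway between the pads at columns 178 and 378, so I'm closing on it.

Call:
carry_out(series=[[0,0,0.001,0,0,0,120],[0,0,0.001,0,0,0,255],[0,0,0.001,0,0,0,255],[0,0,0.001,0,0,0,255],[0,0,0.001,0,0,0,255],[0,0,0.001,0,0,0,255],[0,0,0.001,0,0,0,255],[0,0,0.001,0,0,0,255]], force=50)

```text
clock: 4.25
position: [0.4749, 0.1272, 0.1216]
tool_rot: [3.141, -0.0, 0.784]
force: [-1.0, 0.5, 6.0]
grip_width: 0.013
```

Call:
carry_out(series=[[0,0,0,0,0,-0.08,255],[0,0,0,0,0,-0.16,255],[0,0,0,0,0,-0.24,255],[0,0,0,0,0,-0.3,255]])

```text
clock: 4.75
position: [0.4751, 0.1274, 0.1216]
tool_rot: [3.141, -0.001, 1.086]
force: [-0.2, 0.8, 2.9]
grip_width: 0.013
```

Run:
```python
from h import *
s=telemetry.observe(); print({k:np.round(v,4).tolist() for k,v in s.items() if k!="joint_efforts"})
```

```text
{'clock': 4.75, 'qpos': [0.0194, 0.5184, -0.5271, 2.0223, 0.3971, 0.7001, -1.2437], 'qd': [0.0913, 0.0213, -0.1217, -0.004, 0.0894, 0.0323, 0.3844], 'position': [0.4751, 0.1274, 0.1216], 'tool_rot': [3.1412, -0.0005, 1.0859], 'force': [-0.2173, 0.7894, 2.9497], 'moment': [0.0365, -0.0095, -0.1098], 'grip_width': 0.013}
```

Turning easily. I'll continue to about 1.25 rad in total.

Call:
carry_out(series=[[0,0,0,0,0,-0.12,255],[0,0,0,0,0,-0.24,255],[0,0,0,0,0,-0.36,255],[0,0,0,0,0,-0.48,255],[0,0,0,0,0,-0.6,255],[0,0,0,0,0,-0.72,255],[0,0,0,0,0,-0.84,255],[0,0,0,0,0,-0.91,255],[0,0,0,0,0,-0.91,255]])

```text
clock: 5.88
position: [0.4751, 0.1273, 0.1216]
tool_rot: [3.141, -0.0, 1.995]
force: [0.6, -0.3, 5.6]
grip_width: 0.0131
```

Run:
```python
from wing import *
s=telemetry.observe(); print({k:np.round(v,4).tolist() for k,v in s.items() if k!="joint_efforts"})
p,d=imaging.grab_frame("wrist"); cv2.imwrite("pics/wrist3.png",p)
```

```text
{'clock': 5.875, 'qpos': [0.1846, 0.574, -0.7569, 2.0144, 0.5647, 0.7708, -0.4883], 'qd': [-0.0061, -0.0014, 0.0079, 0.0013, -0.0037, -0.0014, -0.0243], 'position': [0.4751, 0.1273, 0.1216], 'tool_rot': [3.1409, -0.0001, 1.9948], 'force': [0.5895, -0.3131, 5.6497], 'moment': [0.0223, -0.0039, 0.1115], 'grip_width': 0.0131}
```

View pics/wrist3.png

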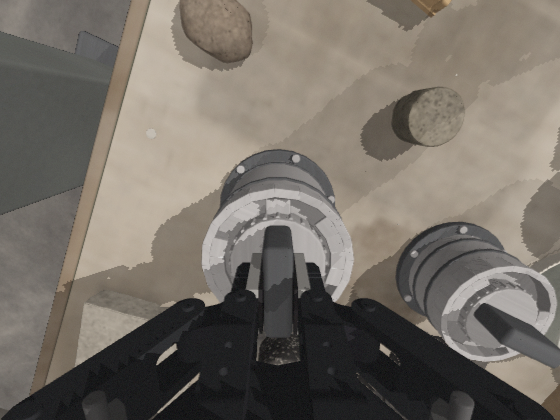

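The wing at (278,230–335) is still between the pads and turned with the gripper, about 1.21 rad in all. I'll lift gently and watch the force.

Call:
carry_out(series=[[0,0,-0.002,0,0,0,255],[0,0,-0.005,0,0,0,255],[0,0,-0.01,0,0,0,255],[0,0,-0.01,0,0,0,255]])

```text
clock: 6.42
position: [0.475, 0.1272, 0.1318]
tool_rot: [3.141, 0.0, 1.994]
force: [0.0, 0.4, -1.8]
grip_width: 0.0133
```

Call:
carry_out(series=[[0,0,-0.02,0,0,0,255],[0,0,-0.045,0,0,0,255],[0,0,-0.07,0,0,0,255],[0,0,-0.09,0,0,0,255],[0,0,-0.09,0,0,0,255],[0,0,-0.09,0,0,0,255],[0,0,-0.09,0,0,0,255]])

```text
clock: 7.3
position: [0.4745, 0.1271, 0.2205]
tool_rot: [-3.14, -0.0, 1.994]
force: [-0.6, -0.5, -3.5]
grip_width: 0.013
```

Run:
```python
from h import *
s=telemetry.observe(); print({k:np.round(v,4).tolist() for k,v in s.items() if k!="joint_efforts"})
p,d=imaging.grab_frame("wrist"); cv2.imwrite("pics/wrist4.png",p)
p,d=imaging.grab_frame("scene"); cv2.imwrite("pics/scene4.png",p)
# tray from first scene view (second estimate)
p=cv2.imread("pics/scene0.png"); K,E=cam("scene"); d=None
h=cv2.cvtColor(p,cv2.COLOR_BGR2HSV); m=cv2.inRange(h,(8,80,60),(25,255,255))
nl,l,st,c=cv2.connectedComponentsWithStats(m)
for i in range(1,nl):
    if st[i,4]>2000 and abs(c[i][0]-262)<30:
        q=cv2.approxPolyDP(cv2.convexHull(np.argwhere(l==i)[:,::-1].astype(np.int32)),5,True)[:,0]
        w=plane(K,E,q,.024); print(q.tolist(),np.round(w,3).tolist(),c[i])
```

```text
{'clock': 7.3, 'qpos': [0.2816, 0.4353, -0.8631, 1.9241, 0.4, 0.9641, -0.3466], 'qd': [-0.0008, -0.0019, -0.0011, -0.0037, -0.0021, 0.0033, 0.0002], 'position': [0.4745, 0.1271, 0.2205], 'tool_rot': [-3.1404, -0.0004, 1.9939], 'force': [-0.5686, -0.4745, -3.5383], 'moment': [-0.0369, -0.0235, -0.0588], 'grip_width': 0.013}
[[321, 310], [246, 357], [202, 285], [273, 249], [319, 299]] [[0.345, 0.355, 0.024], [0.37, 0.514, 0.024], [0.545, 0.48, 0.024], [0.518, 0.315, 0.024], [0.364, 0.34, 0.024]] [260.87333972 300.98877174]
```

View pics/scene4.png

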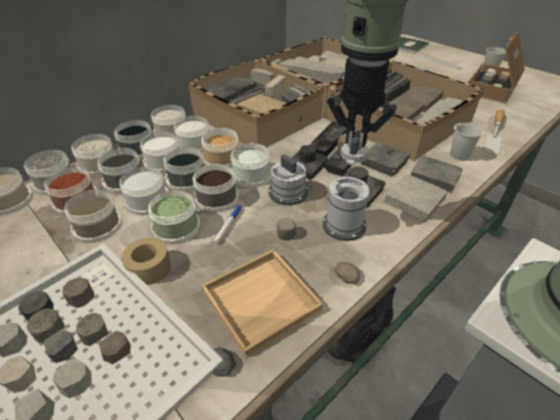

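View pics/wrist4.png

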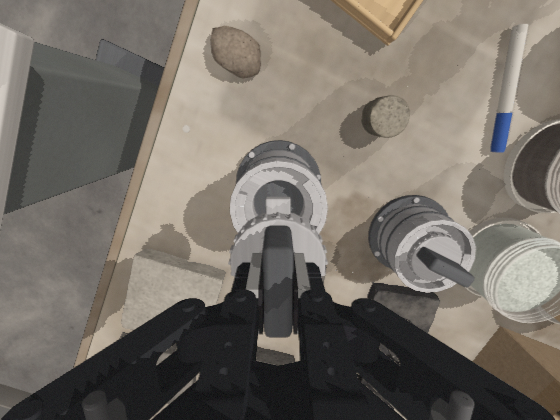

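The cap is in the fingers: the scene view shows it at (357,152) and the jar open at (347,187). The wrist view agrees, and the short jar's cap is untouched. The two tray-centre estimates, (0.450,0.407) and (0.447,0.413), agree, so I'm moving over it.

Call:
carry_out(series=[[0.03,0.01,0,0,0,0,255],[0.07,0.024,0,0,0,0,255],[0.11,0.038,0,0,0,0,255],[0.15,0.053,0,0,0,0,255],[0.19,0.067,0,0,0,0,255],[0.23,0.081,0,0,0,0,255],[0.255,0.09,0,0,0,0,255],[0.268,0.094,0,0,0,0,255],[0.268,0.094,0,0,0,0,255],[0.268,0.094,0,0,0,0,255]])

```text
clock: 8.65
position: [0.451, 0.4089, 0.2212]
tool_rot: [-3.141, 0.001, 1.993]
force: [0.7, -0.2, -2.3]
grip_width: 0.0131
```

Run:
```python
from h import *
s=telemetry.observe(); print({k:np.round(v,4).tolist() for k,v in s.items() if k!="joint_efforts"})
p,d=imaging.grab_frame("wrist"); cv2.imwrite("pics/wrist5.png",p)
p,d=imaging.grab_frame("top"); cv2.imwrite("pics/top5.png",p)
```

```text
{'clock': 8.65, 'qpos': [-0.297, 0.6211, -0.8175, 1.6259, 0.4934, 1.1134, -0.8231], 'qd': [0.0071, -0.0044, -0.0024, -0.0011, -0.001, 0.002, -0.0001], 'position': [0.451, 0.4089, 0.2212], 'tool_rot': [-3.1414, 0.0008, 1.9926], 'force': [0.7356, -0.2486, -2.3459], 'moment': [-0.0303, 0.0319, 0.0072], 'grip_width': 0.0131}
```

View pics/wrist5.png

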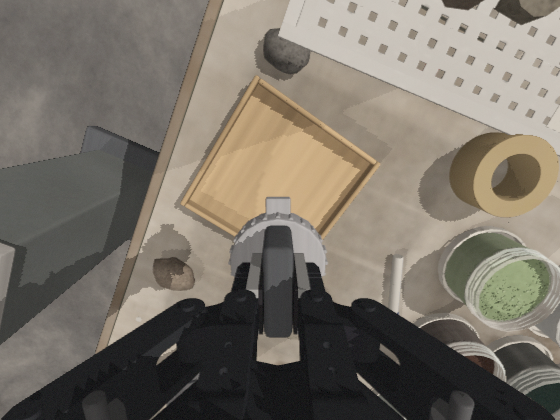

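Run:
```python
from h import *
s=telemetry.observe(); K,E=cam("wrist",s)
w=plane(K,E,[(180,205),(259,77),(377,162)],.024); print(w, (w[0]+w[2])/2, np.linalg.norm(np.diff(w,axis=0),axis=1))
```

```text
[[0.35410641 0.33935277 0.024     ]
 [0.38483271 0.50658337 0.024     ]
 [0.54206191 0.48003755 0.024     ]] [0.44808416 0.40969516 0.024     ] [0.17002994 0.15945438]
```

The third estimate from the wrist view, (0.448,0.410), agrees as well. Descending.

Call:
carry_out(series=[[0,0,0.03,0,0,0,255],[0,0,0.07,0,0,0,255],[0,0,0.11,0,0,0,255],[0,0,0.15,0,0,0,255],[0,0,0.172,0,0,0,255],[0,0,0.184,0,0,0,255],[0,0,0.187,0,0,0,255],[0,0,0.187,0,0,0,255],[0,0,0.187,0,0,0,255]])

```text
clock: 9.88
position: [0.4509, 0.4105, 0.0353]
tool_rot: [3.14, -0.0, 1.994]
force: [0.3, 0.1, -2.9]
grip_width: 0.0128
```

Call:
carry_out(series=[[0,0,0.002,0,0,0,255],[0,0,0.004,0,0,0,255],[0,0,0.005,0,0,0,255],[0,0,0.005,0,0,0,255]])

```text
clock: 10.38
position: [0.4504, 0.4102, 0.0293]
tool_rot: [-3.141, -0.0, 1.994]
force: [-0.1, -0.7, -2.8]
grip_width: 0.0131
```

Call:
carry_out(series=[[0,0,0.001,0,0,0,255],[0,0,0.0015,0,0,0,255],[0,0,0.002,0,0,0,255],[0,0,0.002,0,0,0,255]])

```text
clock: 10.88
position: [0.4505, 0.4102, 0.0277]
tool_rot: [3.141, 0.0, 1.994]
force: [-1.1, -2.6, 5.0]
grip_width: 0.0126
```

The cap touches the floor: the force rose to +5 N at the expected height. Releasing, then moving straight up.

Call:
carry_out(series=[[0,0,0,0,0,0,200],[0,0,0,0,0,0,120],[0,0,0,0,0,0,60],[0,0,0,0,0,0,60],[0,0,0,0,0,0,60],[0,0,0,0,0,0,60],[0,0,0,0,0,0,60]])

```text
clock: 11.75
position: [0.4505, 0.4101, 0.0274]
tool_rot: [3.142, 0.0, 1.994]
force: [0.4, 0.1, -0.1]
grip_width: 0.0653
```

Call:
carry_out(series=[[0,0,-0.01,0,0,0,60],[0,0,-0.04,0,0,0,60],[0,0,-0.08,0,0,0,60],[0,0,-0.12,0,0,0,60],[0,0,-0.16,0,0,0,60],[0,0,-0.17,0,0,0,60],[0,0,-0.17,0,0,0,60],[0,0,-0.17,0,0,0,60]])

```text
clock: 12.75
position: [0.4502, 0.4097, 0.1963]
tool_rot: [-3.14, 0.001, 1.994]
force: [0.0, 0.1, 1.3]
grip_width: 0.0655
```

Run:
```python
from wing import *
s=telemetry.observe(); print({k:np.round(v,4).tolist() for k,v in s.items() if k!="joint_efforts"})
p,d=imaging.grab_frame("wrist"); cv2.imwrite("pics/wrist6.png",p)
P=wing(p,d,s,(.45,.41),.053,(.045,.065))
p,d=imaging.grab_frame("scene"); cv2.imwrite("pics/scene6.png",p)
K,E=cam("scene");d0=np.load("pics/scene0.npy")
for dd in(d0,d):
  P=cloud(K,E,dd); m=(dd>0)&(P[...,2]>.094)&(P[...,2]<.12)&(np.hypot(P[...,0]-.655,P[...,1]-.1335)<.04); print("short wing",m.sum(),P[m].mean(0))
```

```text
{'clock': 12.75, 'qpos': [-0.3073, 0.6481, -0.8042, 1.6498, 0.5179, 1.071, -0.8429], 'qd': [-0.0008, 0.0075, -0.0022, -0.0005, 0.0015, 0.0017, 0.001], 'position': [0.4502, 0.4097, 0.1963], 'tool_rot': [-3.1402, 0.0005, 1.9939], 'force': [0.0395, 0.1227, 1.291], 'moment': [0.0017, 0.0346, 0.0241], 'grip_width': 0.0655}
n [271 173  15  47 644] z 0.052591299484520376 rect ((449.1315002441406, 410.76727294921875), (13.665531158447266, 47.23324203491211), 24.758708953857422) mean [0.44896887 0.41156116] ang 1.9956896158244326 len [0.01370193 0.04759184]
short wing 118 [0.65208394 0.13811991 0.10222726]
short wing 118 [0.65204108 0.13828385 0.10235035]
```

View pics/wrist6.png

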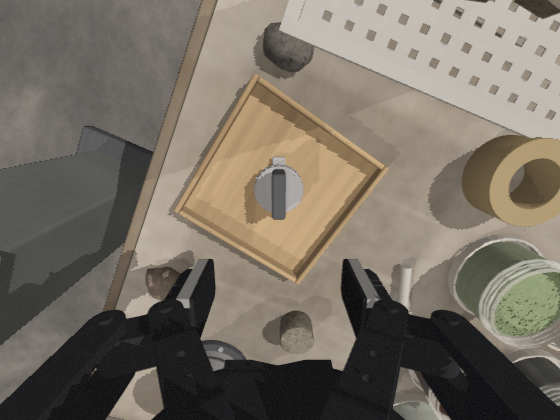

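View pics/scene6.png

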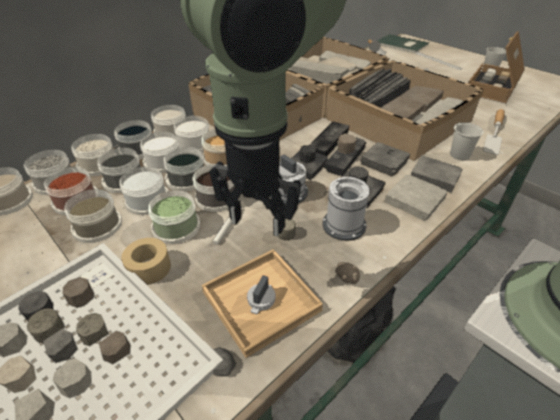

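The cap sits flat in the middle of the tray: wrist view (279,190), wing top at z = 0.0526 m against 0.053 m expected. The gripper is clear and the short jar's cap hasn't moved, so I'm handing in.

```bash
python3 -c "
from workcell import ticket
print(ticket.job_done())"
```

```text
the job is handed in; nothing more can be done
None
```

The taller jar's cap is off its jar and sits flat in the plywood tray, wing grip up; I handed the job in at about 12.9 s of the 48 s allowed. I gripped the wing at 50 N, turned it about 1.21 rad counterclockwise and lifted it straight off. It stayed in the fingers about 100 mm above its seat, and I let go only once it touched the tray floor.

- **Cap position:** the wing centre is at (0.449, 0.411), about 1–2 mm from the tray centre I measured. Its top is at z = 0.0526 m, against 0.053 m expected for a cap lying flat.
- **Shorter jar:** its cap shows less than 1 mm of change between the pictures before and after.
- **Gripper:** open and about 170 mm above where it let go, touching nothing.

No check failed. The three estimates of the tray centre differed by about 6 mm at most, well within the 60 mm allowed. The hand-in gave no verdict.

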